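# Sort the marble samples into the rack and bar it

### The arm

A 6-joint arm with a two-finger parallel gripper is mounted at the origin on the work surface. World frame = base frame: x ahead of the robot, y to its left, z up, the work surface at z = 0. Lengths are in m, angles in degrees, forces in N, time in s.
With the tool pointing down it reaches from about 0.375 to 0.9 m from the base axis. Payload 3.1 kg.
Tool frame: the origin (TCP) lies at the very end of the fingers, on their centre line; the grasp point (between the pads) lies 19 mm behind it; z points along the fingers, y is the direction in which the jaws open and shut (so a half turn about z gives the same grasp; the last joint's range is limited). The gripper opens to 87 mm and grips with 3 to 60 N. Pads are 19 mm wide; open, the fingers measure 117 mm over their backs; the gripper's body (75 mm by 190 mm) begins 51 mm behind the grasp point.
Start: joints at [-74.972, 30.224, 82.088, -0, 67.689, -10.227], TCP at [0.267, -0.565, 0.223] pointing down, gripper open.
Joint ranges: [-176.69, 176.69], [-43.24, 126.21], [12.49, 139.97], [-82, 262], [0, 151.66], [-163.58, 163.58]. Speed limits (degrees/s): [159.86, 159.86, 180, 180, 180, 180].

### API

Orientations are given as a 3x3 rotation matrix whose columns are the frame's x, y, z axes.
In Python, from rig import readout, capture, camera_model, bot, spot_in, regions_of gives the robot as it stands.
- The arm moves only by the tool send_rows, never from a script. Its argument "moves" is a list that holds one entry, the list of rows, each a list of 7 numbers: the turn, a rotation vector about the tool's x, y, z in degrees, then the shift along the tool's x, y, z in cm, then the opening, from -1 (shut) to 1 (fully open). A call has exactly 5 rows; each row shifts and turns the commanded pose from where the row before left it, along the tool's axes as they then stand; what a row does not reach is not made up. A row lasts 1/10 s, in which the tool goes at most 50 mm and 8.59 degrees, less where a joint would pass 70% of its speed; a pose out of reach is approached as far as the arm can. A call with a gripper value outside its range is refused whole. The fingers move at their own pace and stop on an object; the grip force is fixed at half the most. Time passes only in rows, so rows that do not move let the fingers close, or fill a call up. It gives the time, the measured TCP pose, the force and the opening at its end, in the units of the state.
- readout.read_state(): the state, without advancing time (a new reading comes with each control period).
- capture(name): name is "scene" or "top" or "wrist"; returns the picture (480x640x3 uint8, blue, green, red); there is no depth.
- camera_model(name): a dict with "camera_matrix" (3x3 intrinsics, pixels), "k1" (the pictures are not rectified: a ray, as slopes to the right and down, at radius r is drawn at 1 + k1 r^2 times it, then the intrinsics apply), "pose" (4x4, takes a point from camera to world coordinates). Camera axes: x right, y up, looking along -z (the intrinsics and any distortion apply to the point x, -y, -z); pixel columns grow to the right and rows downward; lengths in m; the calibration is good to about 2 mm. A picture is of the moment at which its call begins: read the wrist's pose just before it. camera_model takes no time and is no camera call; for the wrist camera it gives the pose at the moment of the call.
- bot.hand_in(): hands the job in, once; it reports no verdict.
Trained networks look in the newest picture that a camera, given by its name, has taken for a name from the list of things; names that differ only in an ending like _2 or _b are one class to them, and where a whole thing is asked for, a point or a joint stands for the part that bears it (a point fixed in the world has none). Each returns a list of dicts, best first, with "p" (0 to 1); they miss things now and then, are a little off and sometimes report something else, mostly with a low value. They report only what shows in the picture. A call takes as long as a camera call. They do not tell look-alikes from the thing itself.
- spot_in(camera, thing): "location" ([x, y, z] in m, in world coordinates, good to about 4 mm: the middle of the surface that is visible of it).
- regions_of(camera, thing): "mask" (480x640 bool, what is visible of it).
The state is a dict: "time_s": time; "joint_positions": joint angles; "qvel": joint speeds; "tau": joint torques, N m; "position": TCP position; "tcp_rot": TCP orientation; "force": force on the tool from outside, world axes, zero at the start; "moment": the same for the moment, N m; "opening": opening from 0.0 (shut) to 1.0 (fully open).
Only numpy, scipy, OpenCV 4.12 (cv2) and the standard library are available. Lean on these libraries where they do the work, as an engineer would, in place of code of your own. Each camera call takes 0.05 s, during which the arm holds its last target. There are 200 camera calls.

### The job

Slide the three marble samples over the bench, without lifting them, into the rack: the two round ones into the bay marked by the round sample glued on the ledge behind it, the square one into the bay marked by the square sample, each pushed well in so that it lies wholly behind the notches. Then gently lay the dark wooden bar across the front of the rack, on its narrow edge, fully down in the notches of both end walls and about centred, and let go. Leave the chisel, hammer, brush and stone offcut beside them where they are.

Things in the scene. Friction and masses are not known exactly. Their poses are not given: they have to be found in the camera images.
- rack: plywood rack fixed to the bench, 262 mm wide, 40 high, no floor (stones slide in over bare bench). Origin on the bench; x points from its open front to its back, y left, z up. In mm: back wall face x = 75, behind it a ledge to x = 150; end walls' inner faces y = +-115, x -61 to 75; divider 10 thick, x -20 to 75: two bays 110 wide, centred on y = +-60, open to -x
- notch_left (a point): centre of the floor of the notch in the rack's left end wall (rack x -76, y 123, z 10 mm): a slot for the bar, open above and to both y sides, 30 mm wide in rack x, 30 deep, 16 long in y; its front cheek reaches to rack x = -103. Nothing stands between the two notches, so stones pass there. Axes as the rack's
- notch_right (a point): the same for the right end wall (rack x -76, y -123, z 10 mm)
- round_sample: marble disc 64 mm across, 12 mm thick, glued on the rack's back ledge behind the centre of one bay: marks the bay for round stones. Origin: centre of its underside, at x = 112 mm, y = +60 or -60 mm of the rack; axes parallel to the rack's
- square_sample: marble square 64 by 64 mm, 12 mm thick, glued on the back ledge behind the other bay: marks the bay for square stones. Origin: centre of its underside; axes parallel to the rack's
- disc_a: round white marble sample, 54 mm across, 25 mm thick. Loose, lies flat on the bench, about 0.15 kg. Origin: centre of its underside, z up.
- disc_b: second round white marble sample, the same as disc_a. Loose, lies flat on the bench, about 0.15 kg. Origin: centre of its underside, z up.
- square: square white marble sample, 54 by 54 mm, 25 mm thick; x and y axes square to its sides. Loose, lies flat on the bench, about 0.15 kg. Origin: centre of its underside, z up.
- bar: dark wooden retaining bar, 20 mm wide (x), 340 mm long (y), 30 mm high (z), about 0.14 kg, at first standing on its 20 mm edge on the bench at the left, its length pointing roughly away from the robot. Origin: centre of its underside. In the notches its top is flush with the rack's walls
- chisel: carving chisel with a blue handle, 230 mm long, 20 mm high, lying on the right of the bench beside the stones, pointing away from the robot; bystander; origin at the joint of handle and blade, long axis x
- offcut: irregular marble offcut, about 40 mm wide and 45 mm high, left of the rack; bystander; origin under its middle
- hammer: hammer lying on the right of the bench; bystander; origin near the middle of its length
- brush: dust brush lying on the right of the bench, beside the rack; bystander
Mind the look-alikes: they are no part of the job. What is shaped like the disc_a but pink is not meant.

How it is judged (in metres and radians):
On the way, in this order (a step that is already met when the one before it is completed fails the run):
1. all three stones lie in their proper bays, behind the notches (x of disc_a in the frame of rack between -0.034 and 0.055 m and y of disc_a in the frame of round_sample between -0.045 and 0.045 m and angle between each of disc_a, disc_b, square's own z axis and vertical below 0.1 rad and height (world z) of each of disc_a, disc_b, square below 0.006 m and linear speed of each of disc_a, disc_b, square below 0.02 m/s and x of disc_b in the frame of rack between -0.034 and 0.055 m and y of disc_b in the frame of round_sample between -0.045 and 0.045 m and x of square in the frame of rack between -0.034 and 0.055 m and y of square in the frame of square_sample between -0.045 and 0.045 m), for 0.2 s.
2. the bar lies in both notches (z of bar in the frame of rack between 0.006 and 0.0135 m and x of bar in the frame of rack between -0.084 and -0.066 m and y of bar in the frame of rack between -0.027 and 0.027 m and angle between the y axis of bar and the y axis of rack, either way round below 0.1 rad and angle between bar's own y axis and vertical between 1.535 and 1.607 rad and angle between bar's own z axis and vertical below 0.12 rad and linear speed of bar below 0.02 m/s), for 0.2 s.
At the end, for the whole second after the job is handed in: Round stones flat in the round sample's bay, square stone in the square sample's bay (centre at rack x > -34 mm, within 45 mm of the bay's middle line), at rest; bar on its 20 mm edge on both notch floors (underside 6 to 13.5 mm high), level, centred within 27 mm, at rest (all of step 1 and all of step 2); the robot touches nothing.
It fails at once if a stone is lifted off the bench or tipped up (height (world z) of any of disc_a, disc_b, square above 0.015 m).
It fails at once if the bar is dropped or slammed into the notches (from over about 8 mm) (horizontal distance between bar and rack below 0.12 m and height (world z) of bar below 0.035 m and linear speed of bar above 0.4 m/s).
It fails at once if the chisel, hammer, brush or offcut is displaced by more than 30 mm (distance of any of chisel, offcut, hammer, brush from where it was at the start of the episode above 0.03 m).
It also fails if it takes over 72 s, if anything falls off the work surface, if the arm or the gripper's body presses on something with over 40 N, if the wrist force passes 120 N, or if a joint passes its speed limit or range.

## Working session

There is one attempt and no reset: what is moved stays moved. The work goes in short steps, Python scripts to look and compute and a tool call to move; the robot and the scene stay as the last step left them, time stands still between calls to the robot, and variables do not carry over. Pictures are saved under pics/ and viewed, about 8 in all and at most 12, crops included, and the job is handed in when it is done.

Besides the shell and the picture viewer there is one more tool, called after "Call:" as name(argument=value, ...) on one line, values as JSON. send_rows: Moves the arm, as the interface text tells. Its arguments: {"type":"object","properties":{"moves":{"type":"array","items":{"type":"array","items":{"type":"array","items":{"type":"number"}}}}},"required":["moves"]}

```bash
ls; mkdir -p pics
python3 - <<'E'
from rig import *
import cv2
s=readout.read_state();print(s)
for c in("scene","top"):
    im=capture(c);cv2.imwrite(f"pics/{c}0.png",im)
    m=camera_model(c);print(c,m)
    for t in "rack notch_left notch_right round_sample square_sample disc_a square bar chisel offcut hammer brush".split():
        try:print(t,[(round(d['p'],2),[round(float(v),3) for v in d['location']]) for d in spot_in(c,t)[:5]])
        except Exception as e:print(t,e)
E
```

```text
pics
{'time_s': 0.0, 'joint_positions': array([-7.49725694e+01,  3.02786384e+01,  8.21567716e+01,  2.11048319e-03,
        6.76879796e+01, -1.02288862e+01]), 'qvel': array([-0.0790707 ,  0.01283438, -0.01372875, -0.03328771,  0.03569286,
        0.04327841]), 'tau': array([-9.62282211e-04, -4.40037167e+01, -1.76593816e+01,  6.31494122e-02,
        5.83423488e-02, -1.69364635e-04]), 'position': array([ 0.2664964 , -0.56453051,  0.221573  ]), 'tcp_rot': array([[ 9.04414203e-01,  4.26655217e-01, -5.25464929e-04],
       [ 4.26655338e-01, -9.04411886e-01,  2.08874186e-03],
       [ 4.15935885e-04, -2.11328022e-03, -9.99997681e-01]]), 'force': array([-0.52339659, -1.07498184, -0.40427836]), 'moment': array([0.00824031, 0.01562421, 0.03978244]), 'opening': 0.9955006008168565}
scene {'camera_matrix': array([[458.57969737,   0.        , 316.9536196 ],
       [  0.        , 458.57969737, 233.90710406],
       [  0.        ,   0.        ,   1.        ]]), 'k1': -0.048501987888927824, 'pose': array([[-0.67248793, -0.5038099 ,  0.54215825,  1.1297706 ],
       [ 0.74003765, -0.46784152,  0.48318
[... 1347 characters left out ...]
,
         1.00000000e+00]])}
rack [(0.75, [0.702, -0.011, 0.04]), (0.73, [0.448, -0.007, 0.029])]
notch_left [(0.76, [0.706, -0.01, 0.039])]
notch_right [(0.81, [0.705, -0.007, 0.04]), (0.71, [0.432, 0.243, 0.026])]
round_sample [(0.76, [0.736, 0.05, 0.051])]
square_sample []
disc_a [(0.84, [0.32, 0.231, 0.029]), (0.75, [0.342, 0.15, 0.027]), (0.67, [0.512, 0.333, 0.029]), (0.62, [0.432, 0.238, 0.027]), (0.62, [0.446, -0.009, 0.025])]
square [(0.63, [0.435, -0.269, 0.026])]
bar [(0.9, [0.47, 0.412, 0.027])]
chisel [(0.64, [0.455, -0.381, 0.014])]
offcut [(0.76, [0.593, 0.257, 0.028])]
hammer [(0.74, [0.46, -0.51, 0.021]), (0.49, [0.433, -0.267, 0.026])]
brush [(0.83, [0.631, -0.387, 0.02])]
```

View pics/top0.png

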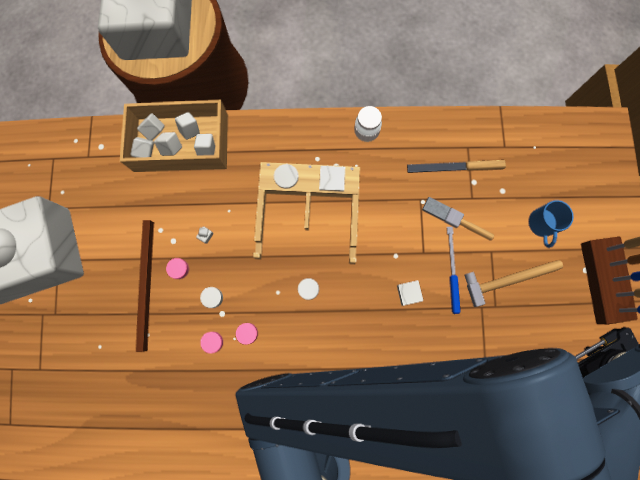

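View pics/scene0.png

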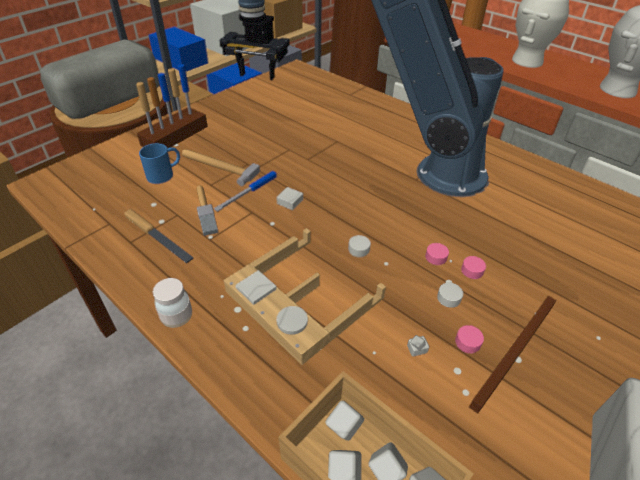

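The top view shows two white discs at (308,289) and (211,297), with pink look-alikes at (177,268), (246,333) and (211,342). The square is at (410,293), the bar at (145,285), and the rack at (308,210). The round sample is on the left and the square sample on the right. I'll fit poses by silhouette in both cameras.

```bash
cat > h.py <<'E'
import numpy as np, cv2
from scipy.optimize import minimize
from rig import *
def proj(c,P,m=None):
    m=m or camera_model(c);T=m['pose'];p=(np.asarray(P,float)-T[:3,3])@T[:3,:3]
    s=np.c_[p[:,0]/-p[:,2],-p[:,1]/-p[:,2]];s=s*(1+m['k1']*(s**2).sum(1))[:,None]
    K=m['camera_matrix'];return s*K[0,0]+K[:2,2]
def fp(kind):
    if kind[0]=='d':
        a=np.linspace(0,6.28319,48,endpoint=False);r=kind[1];return np.c_[r*np.cos(a),r*np.sin(a)]
    w,h=kind[1:];return np.array([[w,h],[-w,h],[-w,-h],[w,-h]])
def hullat(c,m,q,kind,z0,z1):
    f=fp(kind);a=q[2];f=f@np.array([[np.cos(a),np.sin(a)],[-np.sin(a),np.cos(a)]])+q[:2]
    return cv2.convexHull(np.r_[proj(c,np.c_[f,np.full(len(f),z0)],m),proj(c,np.c_[f,np.full(len(f),z1)],m)].astype(np.float32))
def fit(c,im,m,q0,kind,z0,z1,mask,pad=12,S=4):
    h=hullat(c,m,q0,kind,z0,z1).reshape(-1,2);lo=np.floor(h.min(0)-pad).astype(int).clip(0);hi=np.ceil(h.max(0)+pad).astype(int)
    M=cv2.resize(mask[lo[1]:hi[1],lo[0]:hi[0]].astype(np.float32),None,fx=S,fy=S,interpolation=cv2.INTER_LINEAR)
    def cost(q):
        g=((hullat(c,m,q,kind,z0,z1).reshape(-1,2)-lo+.5)*S-.5)
        R=np.zeros_like(M);cv2.fillPoly(R,[np.round(g*16).astype(np.int32)],1.,shift=4)
        return np.abs(R-M).sum()/R.sum()
    q0=np.array(q0,float);sx=np.array([[0,0,0],[.012,0,0],[0,.012,0],[0,0,.15]])
    best=None
    for k in range(3):
        r=minimize(cost,q0,method='Nelder-Mead',options=dict(initial_simplex=q0+sx*(-.6)**k,xatol=1e-5,fatol=1e-5));q0=r.x
    return r.x,r.fun
def white(im):
    h=cv2.cvtColor(im,cv2.COLOR_BGR2HSV);return (h[...,1]<70)&(h[...,2]>110)
E
cat > a.py <<'E'
from h import *
for c in("scene","top"):
    im=cv2.imread(f"pics/{c}0.png");m=camera_model(c);w=white(im);hs=cv2.cvtColor(im,cv2.COLOR_BGR2HSV)
    dark=(im.max(2)<95)&(hs[...,1]>60)
    for n,q,k,z,mk in [("dA",[.45,-.007,0],('d',.027),(0,.025),w),("dB",[.437,.24,0],('d',.027),(0,.025),w),
      ("sq",[.44,-.265,.1],('s',.027,.027),(0,.025),w),("rs",[.74,.049,0],('d',.032),(.04,.052),w),("ss",[.735,-.07,-.0],('s',.032,.032),(.04,.052),w),
      ("bar",[.48,.415,0.03],('s',.17,.01),(0,.03),dark)]:
        x,f=fit(c,im,m,q,k,*z,mk);print(c,n,x.round(4),round(f,3))
E
python3 a.py
```

```text
scene dA [ 0.4518 -0.0105  0.1588] 0.116
scene dB [ 0.4342  0.2389 -0.0384] 0.104
scene sq [ 0.4362 -0.2713  0.2284] 0.204
scene rs [0.7431 0.0418 0.0463] 0.088
scene ss [ 0.7344 -0.0778 -0.0755] 0.329
scene bar [ 0.4708  0.4173 -0.0138] 0.181
top dA [ 0.4502 -0.0092 -0.072 ] 0.065
top dB [0.4329 0.2416 0.0968] 0.182
top sq [ 0.4341 -0.2707  0.1967] 0.111
top rs [0.7425 0.0436 0.0138] 0.083
top ss [ 0.7348 -0.0767 -0.0476] 0.125
top bar [ 0.4658  0.4088 -0.0276] 0.654
```

```bash
cat > plan.py <<'E'
import numpy as np, json
# rack pose
A=-.066; O=np.array([.6269,-.0098])
def W(x,y): # rack->world
    return O+np.array([np.cos(A)*x-np.sin(A)*y,np.sin(A)*x+np.cos(A)*y])
def R(x,y):
    d=np.array([x,y])-O;return np.array([np.cos(A)*d[0]+np.sin(A)*d[1],-np.sin(A)*d[0]+np.cos(A)*d[1]])
def plan(p,wps):
    """p=[x,y,z,yawdeg]; wps: (x,y,z,yaw,open,nrows). turn after shift, shift in axes before turn"""
    p=np.array(p,float);rows=[]
    for x,y,z,yaw,o,n in wps:
        t=np.array([x,y,z,yaw],float);s=p.copy()
        for i in range(1,n+1):
            q=s+(t-s)*i/n;d=q-p;a=np.radians(p[3]);e=[np.cos(a)*d[0]+np.sin(a)*d[1],np.sin(a)*d[0]-np.cos(a)*d[1],-d[2]]
            r=[0,0,round(-d[3],1)]+[round(100*v,1) for v in e]+[o]
            # feedback of rounding
            b=np.array(r[3:6])/100;p=p+np.array([np.cos(a)*b[0]+np.sin(a)*b[1],np.sin(a)*b[0]-np.cos(a)*b[1],-b[2],-r[2]]);rows.append(r)
    while len(rows)%5:rows.append([0]*6+[rows[-1][6]])
    for i in range(0,len(rows),5):print(json.dumps([rows[i:i+5]]).replace(' ',''))
    print('end',p.round(4).tolist())
E
python3 - <<'E'
from plan import *
print(W(-.16,-.06),W(.03,-.06),R(.451,-.01),R(.4335,.2405))
plan([.267,-.565,.223,25.255],[(.267,-.565,.223,12,1,2),(.435,-.271,.18,12,1,9),(.435,-.271,.06,12,1,3),(.435,-.271,.005,12,1,3),(.435,-.271,.005,12,.0,3)])
E
```

```text
[ 0.46329123 -0.05911703] [ 0.65287756 -0.07164793] [-0.17550384 -0.01180054] [-0.20948674  0.23699991]
[[[0,0,6.6,0.0,0.0,-0.0,1],[0,0,6.7,0.0,0.0,-0.0,1],[0,0,-0.0,2.5,-2.8,0.5,1],[0,0,-0.0,2.5,-2.8,0.5,1],[0,0,-0.0,2.5,-2.8,0.4,1]]]
[[[0,0,-0.0,2.5,-2.8,0.5,1],[0,0,-0.0,2.5,-2.8,0.5,1],[0,0,-0.0,2.5,-2.9,0.5,1],[0,0,-0.0,2.5,-2.8,0.4,1],[0,0,-0.0,2.5,-2.8,0.5,1]]]
[[[0,0,-0.0,2.5,-2.8,0.5,1],[0,0,-0.0,0.0,0.0,4.0,1],[0,0,-0.0,0.0,0.0,4.0,1],[0,0,-0.0,0.0,0.0,4.0,1],[0,0,-0.0,0.0,0.0,1.8,1]]]
[[[0,0,-0.0,0.0,0.0,1.9,1],[0,0,-0.0,0.0,0.0,1.8,1],[0,0,-0.0,0.0,0.0,-0.0,0.0],[0,0,-0.0,0.0,0.0,-0.0,0.0],[0,0,-0.0,0.0,0.0,-0.0,0.0]]]
end [0.4347, -0.2709, 0.005, 11.955]
```

Call:
send_rows(moves=[[[0, 0, 6.6, 0, 0, 0, 1], [0, 0, 6.7, 0, 0, 0, 1], [0, 0, 0, 2.5, -2.8, 0.5, 1], [0, 0, 0, 2.5, -2.8, 0.5, 1], [0, 0, 0, 2.5, -2.8, 0.4, 1]]])

```text
time_s: 1.8
position: [0.3229, -0.4665, 0.2083]
tcp_rot: [[0.979, 0.206, 0.0], [0.206, -0.979, 0.0], [0.0, -0.0, -1.0]]
force: [0.3, -0.3, -0.4]
opening: 1.002
```

Call:
send_rows(moves=[[[0, 0, 0, 2.5, -2.8, 0.5, 1], [0, 0, 0, 2.5, -2.8, 0.5, 1], [0, 0, 0, 2.5, -2.9, 0.5, 1], [0, 0, 0, 2.5, -2.8, 0.4, 1], [0, 0, 0, 2.5, -2.8, 0.5, 1]]])

```text
time_s: 2.3
position: [0.4165, -0.3025, 0.1847]
tcp_rot: [[0.978, 0.207, 0.001], [0.207, -0.978, -0.001], [0.0, 0.001, -1.0]]
force: [0.8, -0.8, -0.3]
opening: 1.001
```

Call:
send_rows(moves=[[[0, 0, 0, 2.5, -2.8, 0.5, 1], [0, 0, 0, 0, 0, 4, 1], [0, 0, 0, 0, 0, 4, 1], [0, 0, 0, 0, 0, 2, 1], [0, 0, 0, 0, 0, 0, 1]]])

```text
time_s: 2.8
position: [0.433, -0.2695, 0.0771]
tcp_rot: [[0.978, 0.207, -0.005], [0.208, -0.978, 0.004], [-0.004, -0.005, -1.0]]
force: [-0.1, -0.2, 0.1]
opening: 1.001
```

Run:
```python
from h import *
s=readout.read_state();print(s['position'].round(4),s['force'].round(1))
m=camera_model("wrist");im=capture("wrist");cv2.imwrite("pics/w1.png",im)
print(m['pose'].round(3).tolist(),spot_in("wrist","square")[:2])
print(fit("wrist",im,m,[.435,-.271,.21],('s',.027,.027),0,.025,white(im),pad=40,S=1))
```

```text
[ 0.433  -0.2695  0.0771] [-0.1 -0.2  0.1]
[[0.208, 0.945, 0.253, 0.502], [-0.978, 0.202, 0.049, -0.256], [-0.005, -0.258, 0.966, 0.24], [0.0, 0.0, 0.0, 1.0]] [{'location': [0.4415, -0.2669, 0.0262], 'p': 0.97}]
(array([ 0.43340092, -0.26998605,  0.19015582]), np.float64(0.26943546533584595))
```

View pics/w1.png

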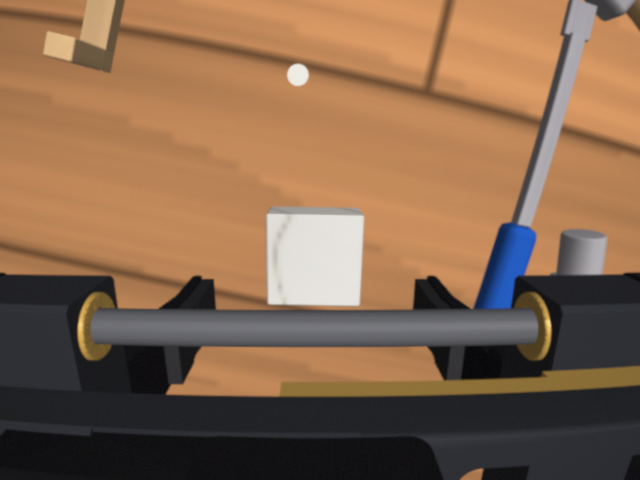

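The wrist view shows the square at (315,257), centred between the fingers and aligned. The chisel is clear on the right. Next I descend and grip.

Call:
send_rows(moves=[[[0, 0, 0, 0, 0, 2.5, 1], [0, 0, 0, 0, 0, 2.5, 1], [0, 0, 0, 0, 0, 1.5, 1], [0, 0, 0, 0, 0, 0.8, 1], [0, 0, 0, 0, 0, 0, 1]]])

```text
time_s: 3.4
position: [0.4348, -0.2717, 0.007]
tcp_rot: [[0.978, 0.207, 0.001], [0.207, -0.978, -0.001], [0.001, 0.001, -1.0]]
force: [0.3, -0.2, 0.6]
opening: 1.002
```

Call:
send_rows(moves=[[[0, 0, 0, 0, 0, 0, -1], [0, 0, 0, 0, 0, 0, -1], [0, 0, 0, 0, 0, 0, -1], [0, 0, 0, 0, 0, 0, -1], [0, 0, 0, 0, 0, 0, -1]]])

```text
time_s: 3.9
position: [0.4341, -0.2707, 0.0068]
tcp_rot: [[0.978, 0.207, -0.001], [0.207, -0.978, 0.001], [-0.0, -0.001, -1.0]]
force: [-0.7, 2.3, 1.2]
opening: 0.63
```

Run:
```python
from plan import *
a,b,c=W(-.17,-.06),W(-.10,-.06),W(.025,-.06)
plan([.4347,-.2709,.007,11.955],[(.4347,-.2709,.007,-3.8,-1,3),(*a,.007,-3.8,-1,8),(*c,.007,-3.8,-1,9),(*c,.007,-3.8,.45,5)])
```

```text
[[[0,0,5.3,0.0,0.0,-0.0,-1],[0,0,5.2,0.0,0.0,-0.0,-1],[0,0,5.3,0.0,0.0,-0.0,-1],[0,0,-0.0,0.1,-2.7,-0.0,-1],[0,0,-0.0,0.0,-2.6,-0.0,-1]]]
[[[0,0,-0.0,0.1,-2.7,-0.0,-1],[0,0,-0.0,0.0,-2.7,-0.0,-1],[0,0,-0.0,0.1,-2.6,-0.0,-1],[0,0,-0.0,0.0,-2.7,-0.0,-1],[0,0,-0.0,0.1,-2.7,-0.0,-1]]]
[[[0,0,-0.0,0.0,-2.6,-0.0,-1],[0,0,-0.0,2.2,-0.0,-0.0,-1],[0,0,-0.0,2.1,-0.0,-0.0,-1],[0,0,-0.0,2.2,-0.0,-0.0,-1],[0,0,-0.0,2.2,-0.0,-0.0,-1]]]
[[[0,0,-0.0,2.2,-0.0,-0.0,-1],[0,0,-0.0,2.1,-0.0,-0.0,-1],[0,0,-0.0,2.2,-0.0,-0.0,-1],[0,0,-0.0,2.2,-0.0,-0.0,-1],[0,0,-0.0,2.1,-0.0,-0.0,-1]]]
[[[0,0,-0.0,0.0,-0.0,-0.0,0.45],[0,0,-0.0,0.0,-0.0,-0.0,0.45],[0,0,-0.0,0.0,-0.0,-0.0,0.45],[0,0,-0.0,0.0,-0.0,-0.0,0.45],[0,0,-0.0,0.0,-0.0,-0.0,0.45]]]
end [0.6475, -0.0717, 0.007, -3.845]
```

Gripped, with the opening at 0.63 (about 54 mm). Now the drag.

Call:
send_rows(moves=[[[0, 0, 5.3, 0, 0, 0, -1], [0, 0, 5.2, 0, 0, 0, -1], [0, 0, 5.3, 0, 0, 0, -1], [0, 0, 0, 0.1, -2.7, 0, -1], [0, 0, 0, 0, -2.6, 0, -1]]])

```text
time_s: 4.4
position: [0.44, -0.2194, 0.0069]
tcp_rot: [[0.998, -0.069, 0.003], [-0.069, -0.998, -0.002], [0.003, 0.002, -1.0]]
force: [0.6, -1.2, 1.5]
opening: 0.624
```

Call:
send_rows(moves=[[[0, 0, 0, 0.1, -2.7, 0, -1], [0, 0, 0, 0, -2.7, 0, -1], [0, 0, 0, 0.1, -2.6, 0, -1], [0, 0, 0, 0, -2.7, 0, -1], [0, 0, 0, 0.1, -2.7, 0, -1]]])

```text
time_s: 4.9
position: [0.4516, -0.0844, 0.0068]
tcp_rot: [[0.998, -0.067, 0.001], [-0.067, -0.998, -0.001], [0.002, 0.001, -1.0]]
force: [1.0, -2.2, 1.3]
opening: 0.618
```

Call:
send_rows(moves=[[[0, 0, 0, 0, -2.6, 0, -1], [0, 0, 0, 1.5, 0, 0, -1], [0, 0, 0, 1.5, 0, 0, -1], [0, 0, 0, 1.5, 0, 0, -1], [0, 0, 0, 0, 0, 0, -1]]])

```text
time_s: 5.4
position: [0.5006, -0.0625, 0.007]
tcp_rot: [[0.998, -0.067, 0.005], [-0.067, -0.998, -0.002], [0.005, 0.001, -1.0]]
force: [1.8, -0.6, 1.9]
opening: 0.617
```

Run:
```python
from h import *
from plan import R
s=readout.read_state();print(s['position'].round(4),s['force'].round(1),s['opening'],R(*s['position'][:2]))
im=capture("wrist");cv2.imwrite("pics/w2.png",im)
```

```text
[ 0.5006 -0.0625  0.007 ] [ 1.8 -0.6  1.9] 0.6174696329072075 [-0.12251822 -0.06095232]
```

View pics/w2.png

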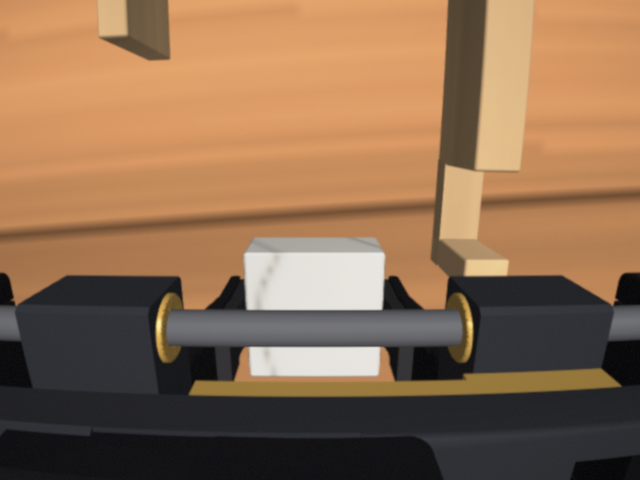

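The square is held at (315,310), between the divider at (135,40) and the right wall at (445,150), and it lines up well. Pushing it in.

Call:
send_rows(moves=[[[0, 0, 0, 2, 0, 0, -1], [0, 0, 0, 2, 0, 0, -1], [0, 0, 0, 2, 0, 0, -1], [0, 0, 0, 2, 0, 0, -1], [0, 0, 0, 2, 0, 0, -1]]])

```text
time_s: 5.95
position: [0.5918, -0.0674, 0.0068]
tcp_rot: [[0.998, -0.067, -0.012], [-0.067, -0.998, 0.003], [-0.012, -0.002, -1.0]]
force: [-6.8, 0.5, 10.1]
opening: 0.616
```

Call:
send_rows(moves=[[[0, 0, 0, 2, 0, 0, -1], [0, 0, 0, 1.5, 0, 0, -1], [0, 0, 0, 1, 0, 0, -1], [0, 0, 0, 0, 0, 0, -1], [0, 0, 0, 0, 0, 0, 0.45]]])

```text
time_s: 6.45
position: [0.6415, -0.0716, 0.0063]
tcp_rot: [[0.998, -0.067, -0.001], [-0.067, -0.998, 0.0], [-0.001, -0.0, -1.0]]
force: [-0.4, 0.3, 0.4]
opening: 0.653
```

Call:
send_rows(moves=[[[0, 0, 0, 0, 0, 0, 0.45], [0, 0, 0, 0, 0, 0, 0.45], [0, 0, 0, 0, 0, 0, 0.45], [0, 0, 0, 0, 0, 0, 0.45], [0, 0, 0, 0, 0, -1, 0.45]]])

```text
time_s: 6.95
position: [0.6409, -0.0712, 0.0155]
tcp_rot: [[0.998, -0.067, -0.003], [-0.067, -0.998, 0.001], [-0.003, -0.001, -1.0]]
force: [-0.4, 0.5, -0.3]
opening: 0.727
```

Call:
send_rows(moves=[[[0, 0, 0, 0, 0, -3, 0.45], [0, 0, 0, 0, 0, -3, 0.45], [0, 0, 0, -2, 0, -1, 0.45], [0, 0, 0, -4, -1, 0, 1], [0, 0, 0, -4, -1, 0, 1]]])

```text
time_s: 7.45
position: [0.5439, -0.0451, 0.0881]
tcp_rot: [[0.998, -0.067, 0.003], [-0.067, -0.998, -0.001], [0.004, 0.001, -1.0]]
force: [-0.6, 0.2, 0.6]
opening: 0.83
```

Call:
send_rows(moves=[[[0, 0, 0, -4, -1, 0, 1], [0, 0, 0, -3, -1, 0, 1], [0, 0, 0, -2.4, -0.9, 0, 1], [0, 0, 0, 0, 0, 0, 1], [0, 0, 0, 0, 0, 0, 1]]])

```text
time_s: 7.95
position: [0.4532, -0.0099, 0.0873]
tcp_rot: [[0.998, -0.067, 0.003], [-0.067, -0.998, -0.001], [0.003, 0.001, -1.0]]
force: [-0.3, 0.5, 0.1]
opening: 0.998
```

Run:
```python
from h import *
from plan import R
s=readout.read_state();print(s['position'].round(4),R(*s['position'][:2]))
m=camera_model("wrist");im=capture("wrist")
q,f=fit("wrist",im,m,[.451,-.01,.0],('d',.027),0,.025,white(im),pad=40,S=1);print(q,f,R(*q[:2]))
im=capture("top");m=camera_model("top");q,f=fit("top",im,m,[.645,-.071,-.066],('s',.027,.027),0,.025,white(im));print(q,f,R(*q[:2]))
```

```text
[ 0.4532 -0.0099  0.0873] [-0.17335799 -0.01159289]
[ 0.45093389  0.01139728 -0.07297953] 0.4127468168735504 [-0.176981    0.00954579]
[ 0.64506273 -0.07221562 -0.04361238] 0.12463013082742691 [ 0.02223963 -0.06108186]
```

Run:
```python
from h import *
m=camera_model("wrist");im=capture("wrist");cv2.imwrite("pics/w3.png",im)
print(spot_in("wrist","disc_a")[:2]); print(proj("wrist",[[.451,-.01,.025],[.453,-.01,.006]]))
```

```text
[{'location': [0.4502, 0.0133, 0.0245], 'p': 0.98}]
[[312.28656968 263.06400822]
 [312.15054667 250.87920031]]
```

View pics/w3.png

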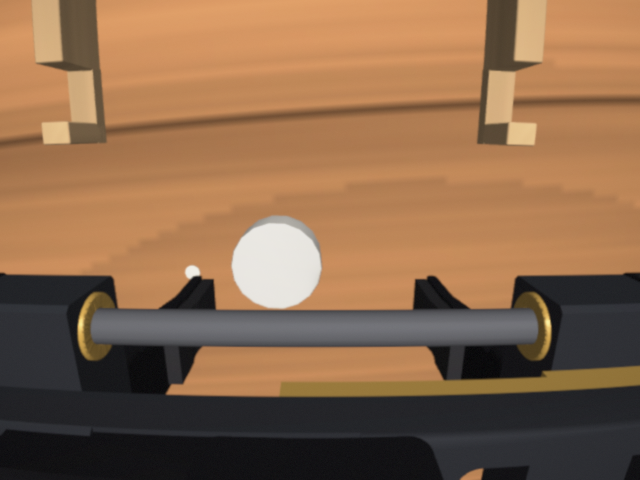

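The disc sits at (277,262), left of the finger centre. The gripper nudged it by 2 cm while dragging the square past. I'm correcting by 2.3 cm before descending.

Call:
send_rows(moves=[[[0, 0, 0, -0.3, -1.2, 0, 1], [0, 0, 0, 0, -1.1, 1, 1], [0, 0, 0, 0, 0, 3, 1], [0, 0, 0, 0, 0, 2.5, 1], [0, 0, 0, 0, 0, 1.5, 1]]])

```text
time_s: 8.65
position: [0.4496, 0.0147, 0.0044]
tcp_rot: [[0.998, -0.066, -0.003], [-0.066, -0.998, 0.001], [-0.003, -0.0, -1.0]]
force: [0.6, 0.1, 0.8]
opening: 1.002
```

Call:
send_rows(moves=[[[0, 0, 0, 0, 0, 0.1, 1], [0, 0, 0, 0, 0, 0, -1], [0, 0, 0, 0, 0, 0, -1], [0, 0, 0, 0, 0, 0, -1], [0, 0, 0, 0, 0, 0, -1]]])

```text
time_s: 9.15
position: [0.451, 0.0134, 0.0063]
tcp_rot: [[0.998, -0.067, 0.002], [-0.067, -0.998, -0.0], [0.002, 0.0, -1.0]]
force: [-0.2, 0.8, -0.1]
opening: 0.719
```

Call:
send_rows(moves=[[[0, 0, 0, 0, 0, 0, -1], [0, 0, 0, 0, -2, 0, -1], [0, 0, 0, 1, -2, 0, -1], [0, 0, 0, 1, -0.9, 0, -1], [0, 0, 0, 1, 0, 0, -1]]])

```text
time_s: 9.65
position: [0.4808, 0.0618, 0.006]
tcp_rot: [[0.998, -0.065, -0.007], [-0.065, -0.998, 0.001], [-0.007, -0.001, -1.0]]
force: [-7.8, 2.0, 12.8]
opening: 0.611
```

Run:
```python
from h import *
from plan import R
s=readout.read_state();print(R(*s['position'][:2]),s['opening'],s['force'])
```

```text
[-0.15050664  0.06185127] 0.6113367893344475 [-7.7848048   2.03200899 12.75830234]
```

Call:
send_rows(moves=[[[0, 0, 0, 2, 0.1, 0, -1], [0, 0, 0, 2.2, 0, 0, -1], [0, 0, 0, 2.2, 0, 0, -1], [0, 0, 0, 2.2, 0, 0, -1], [0, 0, 0, 2.2, 0, 0, -1]]])

```text
time_s: 10.15
position: [0.5891, 0.0524, 0.0061]
tcp_rot: [[0.998, -0.067, -0.007], [-0.067, -0.998, 0.001], [-0.007, -0.0, -1.0]]
force: [-5.7, 1.4, 6.7]
opening: 0.609
```

Call:
send_rows(moves=[[[0, 0, 0, 2.2, 0, 0, -1], [0, 0, 0, 2.2, 0, 0, -1], [0, 0, 0, 2, 0, 0, -1], [0, 0, 0, 1.2, 0, 0, -1], [0, 0, 0, 0.3, 0, 0, -1]]])

```text
time_s: 10.65
position: [0.6715, 0.0464, 0.0061]
tcp_rot: [[0.998, -0.067, 0.001], [-0.067, -0.998, -0.0], [0.001, 0.0, -1.0]]
force: [-3.4, 0.3, 7.1]
opening: 0.611
```

Call:
send_rows(moves=[[[0, 0, 0, 0, 0, 0, 0.45], [0, 0, 0, 0, 0, 0, 0.45], [0, 0, 0, 0, 0, 0, 0.45], [0, 0, 0, 0, 0, 0, 0.45], [0, 0, 0, 0, 0, -1, 0.45]]])

```text
time_s: 11.15
position: [0.6687, 0.0469, 0.0144]
tcp_rot: [[0.998, -0.067, -0.004], [-0.067, -0.998, 0.0], [-0.004, -0.0, -1.0]]
force: [-0.8, 0.0, -0.7]
opening: 0.725
```

Call:
send_rows(moves=[[[0, 0, 0, 0, 0, -3, 0.45], [0, 0, 0, 0, 0, -3, 0.45], [0, 0, 0, 0, 0, -1, 0.45], [0, 0, 0, -4, 0, 0, 1], [0, 0, 0, -4, 0, 0, 1]]])

```text
time_s: 11.65
position: [0.5905, 0.052, 0.0862]
tcp_rot: [[0.998, -0.067, 0.003], [-0.067, -0.998, -0.0], [0.003, 0.0, -1.0]]
force: [-0.8, 0.3, -0.1]
opening: 0.831
```

Run:
```python
from h import *
from plan import *
s=readout.read_state();p=s['position'];print(R(*p[:2]),p)
im=capture("top");cv2.imwrite("pics/top1.png",im);m=camera_model("top")
for q0,k in (([.665,.048,0],('d',.027)),([.434,.241,0],('d',.027)),([.645,-.071,-.066],('s',.027,.027))):
    q,f=fit("top",im,m,q0,k,0,.025,white(im));print(q,f,R(*q[:2]))
plan([*p,-3.845],[(.4335,.2405,.085,-3.845,1,9)])
```

```text
[-0.04038953  0.05927359] [0.59050762 0.05200832 0.086152  ]
[0.665 0.048 0.   ] 1.0 [0.03420502 0.06018693]
[0.434 0.241 0.   ] 1.0 [-0.2090208  0.2375318]
[ 0.64426876 -0.07266988 -0.05174485] 0.1269841343164444 [ 0.02147735 -0.06158749]
[[[0,0,-0.0,-1.9,-2.0,0.0,1],[0,0,-0.0,-1.9,-1.9,0.0,1],[0,0,-0.0,-1.8,-2.0,0.0,1],[0,0,-0.0,-1.9,-2.0,0.1,1],[0,0,-0.0,-1.9,-2.0,-0.0,1]]]
[[[0,0,-0.0,-1.9,-1.9,-0.0,1],[0,0,-0.0,-1.9,-2.0,-0.0,1],[0,0,-0.0,-1.8,-2.0,0.0,1],[0,0,-0.0,-1.9,-2.0,0.0,1],[0,0,0,0,0,0,1]]]
end [0.4338, 0.2409, 0.0852, -3.845]
```

Call:
send_rows(moves=[[[0, 0, 0, -1.9, -2, 0, 1], [0, 0, 0, -1.9, -1.9, 0, 1], [0, 0, 0, -1.8, -2, 0, 1], [0, 0, 0, -1.9, -2, 0, 1], [0, 0, 0, -1.9, -2, 0, 1]]])

```text
time_s: 12.2
position: [0.5024, 0.1579, 0.0854]
tcp_rot: [[0.998, -0.067, -0.0], [-0.067, -0.998, 0.0], [-0.0, -0.0, -1.0]]
force: [-0.1, 0.6, -0.2]
opening: 0.997
```

Call:
send_rows(moves=[[[0, 0, 0, -1.9, -1.9, 0, 1], [0, 0, 0, -1.9, -2, 0, 1], [0, 0, 0, -1.8, -2, 0, 1], [0, 0, 0, -1.9, -2, 0, 1], [0, 0, 0, 0, 0, 0, 1]]])

```text
time_s: 12.7
position: [0.4305, 0.2427, 0.0853]
tcp_rot: [[0.998, -0.063, -0.003], [-0.063, -0.998, -0.0], [-0.003, 0.001, -1.0]]
force: [-0.2, 0.1, 0.1]
opening: 1.001
```

Run:
```python
from h import *
from plan import *
s=readout.read_state();p=s['position'];print(R(*p[:2]),p)
im=capture("wrist");cv2.imwrite("pics/w4.png",im);print([(d['p'],d['location']) for d in spot_in("wrist","disc_b")[:4]])
im=capture("top");m=camera_model("top")
for q0,k in (([.665,.048,0],('d',.027)),):
    q,f=fit("top",im,m,q0,k,0,.025,white(im));print(q,f,R(*q[:2]))
```

```text
[-0.21263631  0.23895651] [0.43048633 0.24266006 0.08530281]
[(0.85, [0.3408, 0.2349, 0.0075]), (0.83, [0.4358, 0.2394, 0.0248]), (0.65, [0.5125, 0.3284, 0.0258]), (0.57, [0.3507, 0.1735, 0.019])]
[ 0.6734425   0.04681974 -0.07994971] 0.2659004032611847 [0.04270697 0.05956604]
```

View pics/w4.png

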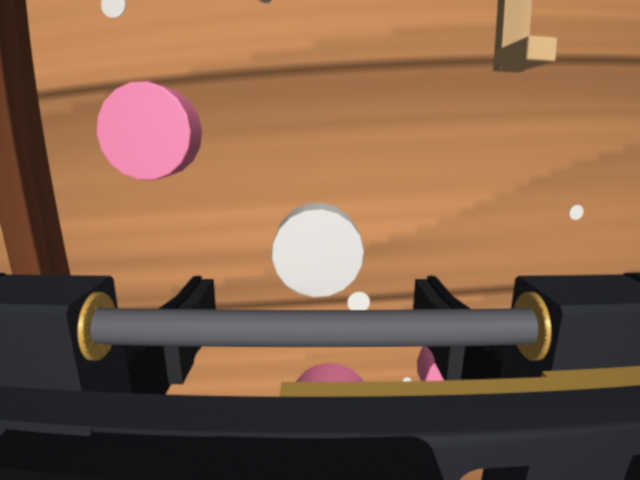

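The white disc is centred between the fingers at (318,250), and the pink ones are clear. Gripping and dragging it.

Call:
send_rows(moves=[[[0, 0, 0, 0.3, 0.2, 1, 1], [0, 0, 0, 0, 0, 2.5, 1], [0, 0, 0, 0, 0, 2.5, 1], [0, 0, 0, 0, 0, 1.3, 1], [0, 0, 0, 0, 0, 0.6, 1]]])

```text
time_s: 13.35
position: [0.4364, 0.238, 0.0049]
tcp_rot: [[0.998, -0.068, -0.002], [-0.068, -0.998, -0.001], [-0.002, 0.001, -1.0]]
force: [0.5, -0.4, 0.3]
opening: 1.004
```

Call:
send_rows(moves=[[[0, 0, 0, 0, 0, 0, -1], [0, 0, 0, 0, 0, 0, -1], [0, 0, 0, 0, 0, 0, -1], [0, 0, 0, 0, 0, 0, -1], [0, 0, 0, 0, 0, 0, -1]]])

```text
time_s: 13.85
position: [0.437, 0.2392, 0.0072]
tcp_rot: [[0.998, -0.067, 0.001], [-0.067, -0.998, 0.001], [0.001, -0.001, -1.0]]
force: [0.6, 1.4, 2.3]
opening: 0.632
```

Call:
send_rows(moves=[[[0, 0, 0, 1, 0.5, 0, -1], [0, 0, 0, 1.3, 2, 0, -1], [0, 0, 0, 1.3, 2.4, 0, -1], [0, 0, 0, 1.3, 2.4, 0, -1], [0, 0, 0, 0, 2.4, 0, -1]]])

```text
time_s: 14.35
position: [0.4823, 0.1381, 0.0072]
tcp_rot: [[0.998, -0.067, 0.006], [-0.067, -0.998, 0.001], [0.005, -0.001, -1.0]]
force: [0.9, 3.1, 2.4]
opening: 0.616
```

Call:
send_rows(moves=[[[0, 0, 0, 0, 2.4, 0, -1], [0, 0, 0, 0, 2.4, 0, -1], [0, 0, 0, 0, 2, 0, -1], [0, 0, 0, 0, 1, 0, -1], [0, 0, 0, 0, 0, 0, -1]]])

```text
time_s: 14.85
position: [0.4744, 0.0594, 0.0072]
tcp_rot: [[0.998, -0.068, 0.001], [-0.068, -0.998, -0.001], [0.001, 0.001, -1.0]]
force: [-0.7, -4.5, 5.6]
opening: 0.616
```

Run:
```python
from h import *
from plan import R
s=readout.read_state();print(R(*s['position'][:2]),s['opening'],s['force'])
```

```text
[-0.15677116  0.05900979] 0.6162773504625639 [-0.67159698 -4.47857609  5.55650341]
```

Call:
send_rows(moves=[[[0, 0, 0, 2, 0, 0, -1], [0, 0, 0, 2, 0, 0, -1], [0, 0, 0, 2, 0, 0, -1], [0, 0, 0, 2, 0, 0, -1], [0, 0, 0, 2, 0, 0, -1]]])

```text
time_s: 15.35
position: [0.5683, 0.0552, 0.0071]
tcp_rot: [[0.998, -0.065, -0.012], [-0.065, -0.998, 0.001], [-0.012, 0.0, -1.0]]
force: [-7.6, 0.2, 10.7]
opening: 0.615
```

Call:
send_rows(moves=[[[0, 0, 0, 2, 0, 0, -1], [0, 0, 0, 1.4, 0, 0, -1], [0, 0, 0, 0.5, 0, 0, -1], [0, 0, 0, 0, 0, 0, -1], [0, 0, 0, 0, 0, 0, 0.45]]])

```text
time_s: 15.85
position: [0.6123, 0.052, 0.0068]
tcp_rot: [[0.998, -0.066, -0.0], [-0.066, -0.998, -0.0], [-0.0, 0.0, -1.0]]
force: [-0.1, 0.2, 0.8]
opening: 0.644
```

Call:
send_rows(moves=[[[0, 0, 0, 0, 0, 0, 0.45], [0, 0, 0, 0, 0, 0, 0.45], [0, 0, 0, 0, 0, 0, 0.45], [0, 0, 0, 0, 0, 0, 0.45], [0, 0, 0, 0, 0, -1, 0.45]]])

```text
time_s: 16.35
position: [0.6112, 0.0518, 0.0156]
tcp_rot: [[0.998, -0.067, -0.003], [-0.067, -0.998, 0.0], [-0.003, -0.0, -1.0]]
force: [0.3, 0.2, 0.0]
opening: 0.722
```

Call:
send_rows(moves=[[[0, 0, 0, 0, 0, -3, 0.45], [0, 0, 0, 0, 0, -4, 0.45], [0, 0, 0, 0, 0, -4, 0.45], [0, 0, 0, -3, -3, -3, 1], [0, 0, 0, -3, -4, 0, 1]]])

```text
time_s: 16.85
position: [0.5624, 0.1235, 0.1609]
tcp_rot: [[0.997, -0.071, 0.012], [-0.071, -0.997, 0.0], [0.012, -0.001, -1.0]]
force: [0.2, 0.9, -1.0]
opening: 0.827
```

Call:
send_rows(moves=[[[0, 0, 0, -3, -4, 0, 1], [0, 0, 0, -1, -4, 0, 1], [0, 0, 0, 0, -4, 0, 1], [0, 0, 0, 0, -4, 0, 1], [0, 0, 0, 0, 0, 0, 1]]])

```text
time_s: 17.35
position: [0.5295, 0.2914, 0.1566]
tcp_rot: [[0.998, -0.062, 0.003], [-0.062, -0.998, 0.003], [0.003, -0.003, -1.0]]
force: [-0.3, -0.0, 0.0]
opening: 0.994
```

Run:
```python
from h import *
from plan import *
s=readout.read_state();p=s['position'];print(R(*p[:2]),p)
for c in("top","scene"):
  im=capture(c);cv2.imwrite(f"pics/{c}2.png",im);m=camera_model(c)
  for q0,k in (([.668,.048,0],('d',.027)),([.61,.051,0],('d',.027)),([.645,-.071,-.066],('s',.027,.027))):
    q,f=fit(c,im,m,q0,k,0,.025,white(im),pad=4);print(q,f,R(*q[:2]))
  bm=regions_of(c,"bar")[0];print(bm['p'],bm['mask'].sum())
  print('bar',fit(c,im,m,[.47,.413,-.02],('s',.17,.01),0,.03,bm['mask']))
```

```text
[-0.11710014  0.29414285] [0.52945415 0.29142544 0.15659462]
[0.67398313 0.04678083 0.09991706] 0.2208762764930725 [0.043249   0.05956287]
[0.60876747 0.05248012 0.07870663] 0.19576312601566315 [-0.02220055  0.06094864]
[ 0.64417333 -0.07204663 -0.04441759] 0.11706135421991348 [ 0.02134102 -0.06097189]Traceback (most recent call last):
  File "<stdin>", line 8, in <module>
IndexError: list index out of range
```

View pics/top2.png

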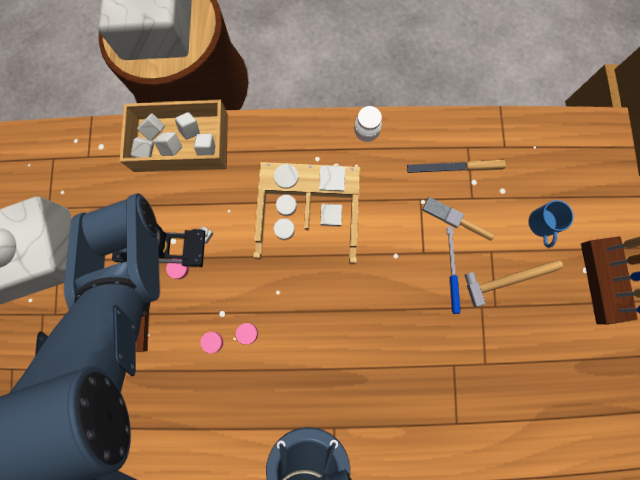

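All three stones are in their bays: discs at (286,204) and (284,229), square at (331,214). Now the bar pose, from the unoccluded first pictures.

Run:
```python
from h import *
for c in("top","scene"):
    im=cv2.imread(f"pics/{c}0.png");m=camera_model(c)
    px=proj(c,[[.40,.413,.03],[.47,.413,.03],[.54,.413,.03]],m).round().astype(int)
    print(c,[im[y,x-6:x+7:2].tolist() for x,y in px[1:2]])
    for th in (90,110):
        mk=(im[...,2]<th).astype(np.uint8)
        n,l,st,_=cv2.connectedComponentsWithStats(mk);L=l[px[1][1]-3:px[1][1]+4,px[1][0]-5:px[1][0]+6];L=L[L>0]
        mk=l==np.bincount(L).argmax();print(th,mk.sum(),fit(c,im,m,[.47,.413,-.02],('s',.17,.01),0,.03,mk))
```

```text
top [[[54, 106, 166], [28, 53, 102], [28, 53, 106], [29, 53, 106], [17, 33, 64], [14, 24, 43], [27, 50, 84]]]
90 532 (array([0.46827876, 0.41094537, 0.0188498 ]), np.float64(0.6629044413566589))
110 1380 (array([ 0.46689809,  0.41827104, -0.01949433]), np.float64(0.13895882666110992))
scene [[[63, 111, 160], [33, 60, 98], [19, 46, 88], [32, 54, 95], [32, 50, 96], [24, 49, 91], [27, 48, 87]]]
90 762 (array([ 0.47403952,  0.41825479, -0.01859787]), np.float64(0.5322796702384949))
110 4451 (array([ 0.46923227,  0.41713591, -0.01804115]), np.float64(0.24268993735313416))
```

Call:
send_rows(moves=[[[0, 0, -2.7, 0, 0, 0, 1], [0, 0, 0, -2, -4, 1, 1], [0, 0, 0, -2, -4, 2, 1], [0, 0, 0, -2, -4, 2, 1], [0, 0, 0, -0.4, -0.5, 2, 1]]])

```text
time_s: 17.95
position: [0.4659, 0.4151, 0.0852]
tcp_rot: [[1.0, -0.018, -0.0], [-0.018, -1.0, 0.001], [-0.0, -0.001, -1.0]]
force: [0.2, -0.3, 0.0]
opening: 1.003
```

Call:
send_rows(moves=[[[0, 0, 0, 0, 0, 0, 1], [0, 0, 0, 0, 0, 0, 1], [0, 0, 0, 0, 0, 0, 1], [0, 0, 0, 0, 0, 0, 1], [0, 0, 0, 0, 0, 0, 1]]])

```text
time_s: 18.45
position: [0.4689, 0.4123, 0.0865]
tcp_rot: [[1.0, -0.022, 0.002], [-0.022, -1.0, 0.001], [0.002, -0.001, -1.0]]
force: [-0.5, 0.5, -0.0]
opening: 1.0
```

Run:
```python
from h import *
s=readout.read_state();print(s['position'],s['tcp_rot'].round(3).tolist())
im=capture("wrist");cv2.imwrite("pics/w5.png",im);print(spot_in("wrist","bar")[:2])
```

```text
[0.46885798 0.41230648 0.08652315] [[1.0, -0.022, 0.002], [-0.022, -1.0, 0.001], [0.002, -0.001, -1.0]]
[{'location': [0.5243, 0.4193, 0.0308], 'p': 0.71}]
```

View pics/w5.png

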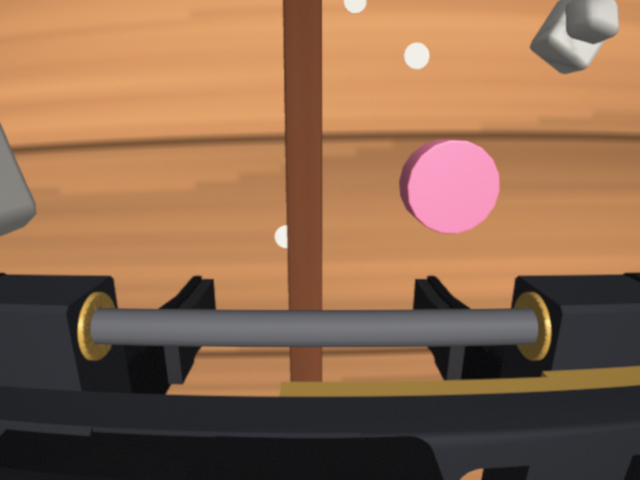

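The bar, at (304,250), stands upright between the fingers and about 5 mm to the left. Gripping it at mid-length.

Call:
send_rows(moves=[[[0, 0, 0, 0, -0.5, 1, 1], [0, 0, 0, 0, 0, 2.5, 1], [0, 0, 0, 0, 0, 2.5, 1], [0, 0, 0, 0, 0, 1.5, 1], [0, 0, 0, 0, 0, 0.5, 1]]])

```text
time_s: 19.05
position: [0.4664, 0.4174, 0.0031]
tcp_rot: [[1.0, -0.02, -0.003], [-0.02, -1.0, -0.002], [-0.003, 0.002, -1.0]]
force: [0.7, -0.8, -0.2]
opening: 1.003
```

Call:
send_rows(moves=[[[0, 0, 0, 0, 0, 0, -1], [0, 0, 0, 0, 0, 0, -1], [0, 0, 0, 0, 0, 0, -1], [0, 0, 0, 0, 0, 0, -1], [0, 0, 0, 0, 0, 0, -1]]])

```text
time_s: 19.55
position: [0.4681, 0.4182, 0.0062]
tcp_rot: [[1.0, -0.02, 0.001], [-0.02, -1.0, 0.001], [0.001, -0.001, -1.0]]
force: [-0.0, -0.7, -0.3]
opening: 0.629
```

Call:
send_rows(moves=[[[0, 0, 0, 0, 0, 0, -1], [0, 0, 0, 0, 0, 0, -1], [0, 0, 0, 0, 0, 0, -1], [0, 0, 0, 0, 0, 0, -1], [0, 0, 0, 0, 0, 0, -1]]])

```text
time_s: 20.05
position: [0.4677, 0.4179, 0.0054]
tcp_rot: [[1.0, -0.02, -0.0], [-0.02, -1.0, -0.0], [-0.0, 0.0, -1.0]]
force: [0.0, -0.4, 0.1]
opening: 0.225
```

Call:
send_rows(moves=[[[0, 0, 0, 0, 0, -1, -1], [0, 0, 0, 0, 0, -2, -1], [0, 0, 0, 0, 0, -3, -1], [0, 0, 0, 0, 0, -3, -1], [0, 0, 0, 0, 1, -2, -1]]])

```text
time_s: 20.55
position: [0.4685, 0.4093, 0.1181]
tcp_rot: [[1.0, -0.019, 0.003], [-0.019, -1.0, 0.003], [0.003, -0.003, -1.0]]
force: [0.6, 0.3, -1.5]
opening: 0.225
```

Call:
send_rows(moves=[[[0, 0, 0, 0.5, 2.5, -1, -1], [0, 0, 0, 0.5, 3.5, 0, -1], [0, 0, 0, 0.5, 3.5, 0, -1], [0, 0, 0, 0.5, 3.5, 0, -1], [0, 0, 0, 0.5, 3, 0, -1]]])

```text
time_s: 21.05
position: [0.489, 0.2458, 0.1259]
tcp_rot: [[1.0, -0.02, -0.0], [-0.02, -1.0, -0.0], [-0.0, 0.0, -1.0]]
force: [0.4, -0.4, -0.4]
opening: 0.227
```

Call:
send_rows(moves=[[[0, 0, -5, 0, 1.5, 0, -1], [0, 0, -8, 0, 0, 0, -1], [0, 0, -8, 0, 0, 0, -1], [0, 0, -8, 0, 0, 0, -1], [0, 0, -8, 0, 0, 0, -1]]])

```text
time_s: 21.55
position: [0.4889, 0.2323, 0.1259]
tcp_rot: [[0.807, 0.59, 0.0], [0.59, -0.807, 0.0], [0.0, -0.0, -1.0]]
force: [-0.5, 0.2, -2.0]
opening: 0.226
```

Call:
send_rows(moves=[[[0, 0, -8, 0, 0, 0, -1], [0, 0, -8, 0, 0, 0, -1], [0, 0, -8, 0, 0, 0, -1], [0, 0, -8, 0, 0, 0, -1], [0, 0, -8, 0, 0, 0, -1]]])

```text
time_s: 22.05
position: [0.4888, 0.2324, 0.1259]
tcp_rot: [[0.239, 0.971, -0.0], [0.971, -0.239, 0.0], [0.0, -0.0, -1.0]]
force: [-0.1, 0.8, -2.1]
opening: 0.229
```

Call:
send_rows(moves=[[[0, 0, -6, 0, 0, 0, -1], [0, 0, -4.4, 0, 0, 0, -1], [0, 0, 0, 0, 0, 0, -1], [0, 0, 0, 0, 0, 0, -1], [0, 0, 0, 0, 0, 0, -1]]])

```text
time_s: 22.55
position: [0.489, 0.2324, 0.1256]
tcp_rot: [[0.066, 0.998, 0.0], [0.998, -0.066, 0.0], [0.0, 0.0, -1.0]]
force: [0.5, 0.3, -1.8]
opening: 0.226
```

Run:
```python
from h import *
from plan import *
s=readout.read_state();p=s['position'];r=s['tcp_rot'];y=np.degrees(np.arctan2(r[1,0],r[0,0]));print(p,y,R(*p[:2]),W(-.076,0))
plan([*p,y],[(*W(-.076,0),.11,86.22,-1,8)])
```

```text
[0.4890123  0.23244355 0.12560791] 86.18985151101975 [-0.15356396  0.23262215] [ 0.55106547 -0.00478764]
[[[0,0,-0.0,-2.9,1.0,0.2,-1],[0,0,-0.0,-2.9,0.9,0.2,-1],[0,0,-0.0,-2.9,1.0,0.2,-1],[0,0,-0.0,-2.9,1.0,0.2,-1],[0,0,-0.0,-2.9,1.0,0.2,-1]]]
[[[0,0,-0.0,-2.9,0.9,0.2,-1],[0,0,-0.0,-3.0,1.0,0.2,-1],[0,0,-0.0,-2.9,1.0,0.2,-1],[0,0,0,0,0,0,-1],[0,0,0,0,0,0,-1]]]
end [0.5514, -0.0052, 0.1096, 86.1899]
```

Call:
send_rows(moves=[[[0, 0, 0, -2, 1, 0.2, -1], [0, 0, 0, -3, 0.9, 0.2, -1], [0, 0, 0, -3.5, 1, 0.2, -1], [0, 0, 0, -3.5, 1, 0.2, -1], [0, 0, 0, -3.5, 1, 0.2, -1]]])

```text
time_s: 23.05
position: [0.5281, 0.0733, 0.1154]
tcp_rot: [[0.066, 0.998, 0.0], [0.998, -0.066, 0.0], [0.0, 0.0, -1.0]]
force: [-0.1, 0.1, -2.1]
opening: 0.226
```

Call:
send_rows(moves=[[[0, 0, 0, -3.5, 0.9, 0.2, -1], [0, 0, 0, -2.5, 1, 0.2, -1], [0, 0, 0, -1.8, 1, 0.2, -1], [0, 0, 0, 0, 0, 0, -1], [0, 0, 0, 0, 0, 0, -1]]])

```text
time_s: 23.55
position: [0.5513, -0.0052, 0.1093]
tcp_rot: [[0.067, 0.998, -0.001], [0.998, -0.067, 0.001], [0.001, -0.001, -1.0]]
force: [-0.1, 0.3, -2.1]
opening: 0.228
```

Call:
send_rows(moves=[[[0, 0, 0, 0, 0, 1.5, -1], [0, 0, 0, 0, 0, 1.5, -1], [0, 0, 0, 0, 0, 1, -1], [0, 0, 0, 0, 0, 0, -1], [0, 0, 0, 0, 0, 0, -1]]])

```text
time_s: 24.05
position: [0.5515, -0.0045, 0.0695]
tcp_rot: [[0.065, 0.998, -0.0], [0.998, -0.065, 0.0], [0.0, -0.0, -1.0]]
force: [0.1, 0.5, -1.9]
opening: 0.226
```

Run:
```python
from h import *
from plan import *
s=readout.read_state();p=s['position'];print(p,R(*p[:2]),s['force'])
a=capture("scene");b=capture("wrist");print(s['tcp_rot'].round(3).tolist())
px=proj("scene",[[*W(-.076,.123),.01],[*W(-.076,-.123),.01]]);print(px)
def crop(u): x,y=u.astype(int);return cv2.resize(a[y-50:y+50,x-65:x+65],None,fx=3,fy=3,interpolation=cv2.INTER_CUBIC)[:300,:390]
t=np.hstack([crop(px[0]),crop(px[1])]);cv2.imwrite("pics/n1.png",t)
```

```text
[ 0.55146632 -0.00446297  0.06949844] [-0.07562143  0.0003504 ] [ 0.08114669  0.51917806 -1.85233803]
[[0.065, 0.998, -0.0], [0.998, -0.065, 0.0], [0.0, -0.0, -1.0]]
[[373.73514207 298.33542468]
 [299.84010098 242.53948023]]
```

View pics/n1.png

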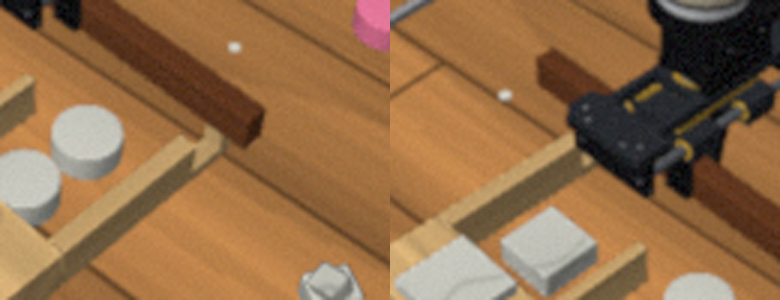

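The bar hovers above the rack and the rack's left notch shows at (205,150) of the left crop. I'll overlay my rack model to check the notch alignment before lowering.

Run:
```python
from h import *
from plan import *
out=[]
for c,f in(("top","top2"),("scene","scene0")):
    im=cv2.imread(f"pics/{f}.png")
    for sg in(1,-1):
        u=proj(c,[[*W(-.076,sg*.123),.03]])[0].astype(int);S=6
        cr=cv2.resize(im[u[1]-25:u[1]+25,u[0]-33:u[0]+33],None,fx=S,fy=S,interpolation=cv2.INTER_CUBIC)
        def poly(P,col):
            q=((proj(c,[[*W(x,sg*y),z] for x,y,z in P])-(u-[33,25])+.5)*S).astype(np.int32);cv2.polylines(cr,[q],True,col,1)
        poly([(-.103,.115,.04),(-.103,.131,.04),(-.091,.131,.04),(-.091,.115,.04)],(255,0,0))
        poly([(-.061,.115,.04),(-.061,.131,.04),(.07,.131,.04),(.07,.115,.04)],(0,255,0))
        poly([(-.061,.115,.01),(-.061,.131,.01),(-.091,.131,.01),(-.091,.115,.01)],(255,255,0))
        out.append(cr)
cv2.imwrite("pics/ov.png",np.vstack([np.hstack(out[:2]),np.hstack(out[2:])]))
```

```text
(no output)
```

View pics/ov.png

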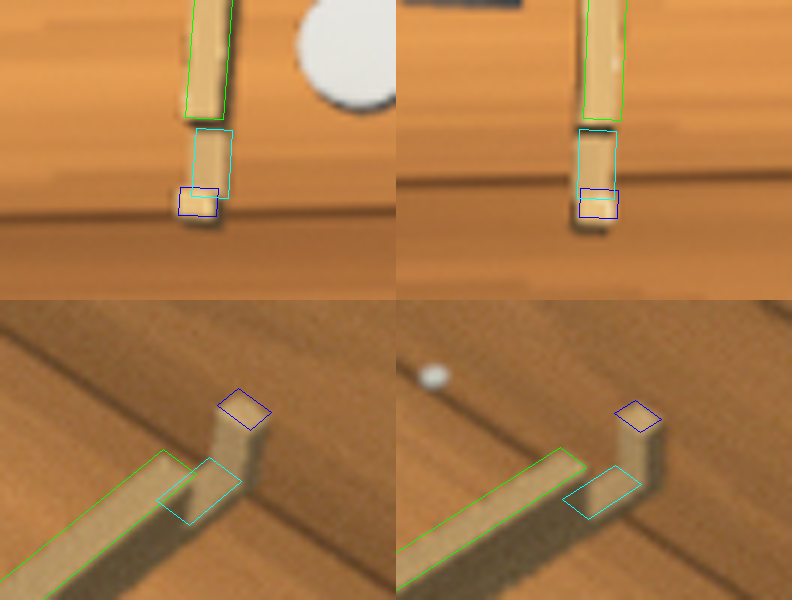

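The model matches both views to about 1 mm (it sits slightly forward in the top view), so I shift -1 mm and lower gently.

Call:
send_rows(moves=[[[0, 0, 0, 0, -0.1, 1, -1], [0, 0, 0, 0, 0, 1, -1], [0, 0, 0, 0, 0, 0.8, -1], [0, 0, 0, 0, 0, 0.6, -1], [0, 0, 0, 0, 0, 0, -1]]])

```text
time_s: 24.65
position: [0.5498, -0.005, 0.0341]
tcp_rot: [[0.065, 0.998, -0.002], [0.998, -0.065, 0.001], [0.0, -0.002, -1.0]]
force: [0.1, -0.2, -1.5]
opening: 0.224
```

Call:
send_rows(moves=[[[0, 0, 0, 0, 0, 0.4, -1], [0, 0, 0, 0, 0, 0.4, -1], [0, 0, 0, 0, 0, 0.4, -1], [0, 0, 0, 0, 0, 0.3, -1], [0, 0, 0, 0, 0, 0, -1]]])

```text
time_s: 25.15
position: [0.5504, -0.005, 0.02]
tcp_rot: [[0.065, 0.998, -0.001], [0.998, -0.065, 0.0], [0.0, -0.001, -1.0]]
force: [-0.5, 0.2, -2.1]
opening: 0.231
```

No contact on the way down; the underside is at about 14 mm. Lowering the last few millimetres.

Call:
send_rows(moves=[[[0, 0, 0, 0, 0, 0.2, -1], [0, 0, 0, 0, 0, 0.1, -1], [0, 0, 0, 0, 0, 0.1, -1], [0, 0, 0, 0, 0, 0, -1], [0, 0, 0, 0, 0, 0, -1]]])

```text
time_s: 25.65
position: [0.5507, -0.0051, 0.0164]
tcp_rot: [[0.065, 0.998, 0.0], [0.998, -0.065, 0.0], [0.0, 0.0, -1.0]]
force: [0.5, -0.5, -2.1]
opening: 0.228
```

Call:
send_rows(moves=[[[0, 0, 0, 0, 0, 0.1, -1], [0, 0, 0, 0, 0, 0.1, -1], [0, 0, 0, 0, 0, 0, -1], [0, 0, 0, 0, 0, 0, -1], [0, 0, 0, 0, 0, 0, -1]]])

```text
time_s: 26.15
position: [0.5508, -0.0051, 0.0153]
tcp_rot: [[0.065, 0.998, 0.001], [0.998, -0.065, -0.0], [-0.0, 0.001, -1.0]]
force: [-1.1, 0.3, 4.8]
opening: 0.23
```

Touchdown, with force up by about 7 N at the expected height. Releasing and retreating.

Call:
send_rows(moves=[[[0, 0, 0, 0, 0, 0, -0.2], [0, 0, 0, 0, 0, 0, -0.2], [0, 0, 0, 0, 0, 0, -0.2], [0, 0, 0, 0, 0, 0, -0.2], [0, 0, 0, 0, 0, 0, -0.2]]])

```text
time_s: 26.65
position: [0.5507, -0.0051, 0.0143]
tcp_rot: [[0.065, 0.998, -0.0], [0.998, -0.065, 0.0], [0.0, -0.0, -1.0]]
force: [0.1, -1.0, -0.5]
opening: 0.398
```

Call:
send_rows(moves=[[[0, 0, 0, 0, 0, -1, -0.2], [0, 0, 0, 0, 0, -2, -0.2], [0, 0, 0, 0, 0, -3, -0.2], [0, 0, 0, 0, 0, -4, -0.2], [0, 0, 0, 0, 0, -4, -0.2]]])

```text
time_s: 27.15
position: [0.5501, -0.005, 0.1561]
tcp_rot: [[0.065, 0.998, -0.001], [0.998, -0.065, 0.0], [0.0, -0.001, -1.0]]
force: [0.0, 0.1, -0.2]
opening: 0.403
```

Call:
send_rows(moves=[[[0, 0, 0, 0, -4, -2, -0.2], [0, 0, 0, 0, -4, 0, -0.2], [0, 0, 0, -2, -4, 0, -0.2], [0, 0, 0, -4, -1, 0, -0.2], [0, 0, 0, -4, 0, 0, -0.2]]])

```text
time_s: 27.65
position: [0.4116, -0.0956, 0.1752]
tcp_rot: [[0.063, 0.998, -0.001], [0.998, -0.063, 0.001], [0.001, -0.001, -1.0]]
force: [0.8, -0.7, -0.4]
opening: 0.395
```

Call:
send_rows(moves=[[[0, 0, 0, -4, 0, 0, -0.2], [0, 0, 0, -4, 0, 0, -0.2], [0, 0, 0, -4, 0, 0, -0.2], [0, 0, 0, -4, 0, 0, -0.2], [0, 0, 0, 0, 0, 0, -0.2]]])

```text
time_s: 28.15
position: [0.4051, -0.262, 0.1755]
tcp_rot: [[0.07, 0.998, 0.004], [0.998, -0.07, -0.006], [-0.005, 0.004, -1.0]]
force: [-0.1, 0.7, -0.3]
opening: 0.403
```

Run:
```python
from h import *
from plan import *
for c in("top","scene"):
    im=capture(c);m=camera_model(c)
    u=proj(c,[[*W(0,0),.03]],m)[0].astype(int)
    if c=="scene":cv2.imwrite("pics/end.png",cv2.resize(im[u[1]-110:u[1]+110,u[0]-130:u[0]+130],None,fx=2.5,fy=2.5,interpolation=cv2.INTER_CUBIC))
    mk=(im[...,2]<115).astype(np.uint8);q=proj(c,[[*W(-.076,0),.035]],m)[0].astype(int)
    n,l,_,_=cv2.connectedComponentsWithStats(mk);L=l[q[1]-4:q[1]+5,q[0]-4:q[0]+5];L=L[L>0]
    if len(L):
        x,f=fit(c,im,m,[*W(-.076,0),A],('s',.01,.17),.01,.04,l==np.bincount(L).argmax());print('bar',R(*x[:2]),x[2]-A,f)
    for q0,k in (([.672,.047,0],('d',.027)),([.609,.052,0],('d',.027)),([.645,-.071,-.066],('s',.027,.027))):
        x,f=fit(c,im,m,q0,k,0,.025,white(im),pad=4);print(R(*x[:2]),f)
    print([(t,spot_in(c,t)[0]['location'] if spot_in(c,t) else 0) for t in("chisel","offcut","hammer","brush")])
```

```text
bar [-0.07694734 -0.00118089] -0.0032650943556490064 0.16948631405830383
[0.04334039 0.05960902] 0.1466107815504074
[-0.02216236  0.06077818] 0.16275234520435333
[ 0.02145241 -0.06118149] 0.11365777999162674
[('chisel', [0.5673, -0.383, 0.0134]), ('offcut', [0.5919, 0.2539, 0.0283]), ('hammer', [0.4697, -0.5694, 0.0216]), ('brush', [0.6282, -0.3825, 0.02])]
bar [-0.07317077 -0.00144376] 0.005261015713699718 0.38355550169944763
[0.04475714 0.05672131] 0.5424367189407349
[-0.02026784  0.05917373] 0.2622213661670685
[ 0.02168792 -0.0619527 ] 0.34280478954315186
[('chisel', [0.468, -0.3785, 0.0118]), ('offcut', [0.6098, 0.2657, 0.0305]), ('hammer', [0.4696, -0.5016, 0.0189]), ('brush', [0.6385, -0.3752, 0.0176])]
```

View pics/end.png

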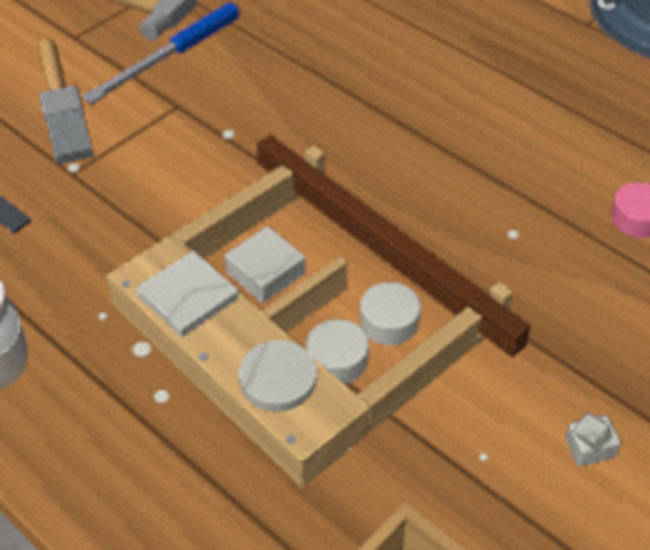

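The final view shows the bar seated in both notches, flush with the walls at (320,160) and (490,300). The stones are in their bays and the bystanders are unmoved (the top-view chisel and hammer shifts come from the arm covering them).

```bash
python3 -c "
from rig import bot;print(bot.hand_in())"
```

```text
the job is handed in; nothing more can be done
None
```

The job is done and handed in at about 28 s of the 72 s allowed. I dragged all three stones, gripped, flat over the bench into their bays. I then lowered the bar into both notches until it touched the floors, released it and moved the arm clear.

**Last checks** (rack frame, from the top camera):

| Thing | x (mm) | y (mm) |
|---|---|---|
| Disc at the back | 43 | 60 |
| Disc in front | -22 | 61 |
| Square | 21 | -61 |
| Bar | -77 | -1 |

- **Bar:** it is turned less than 0.3° from the rack and looks flush with the walls in the last picture. Touchdown came about where its underside should be 10 mm high.
- **Camera agreement:** the scene camera agreed to within about 4 mm, but its silhouette fits were rough (errors 0.26–0.54).
- **Bystanders:** the top camera's chisel and hammer readings moved (about 110 and 60 mm), which I put down to the arm covering part of them. The scene camera shows both within 5 mm of the start. The offcut and brush agree in both views.
- **Nudge:** the gripper pushed one white disc about 2 cm along the bench while dragging the square past. I saw this and corrected for it before gripping that disc.

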